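Tighten the silver lamp ring with the pin spanner

ROBOT

A 6-joint arm with a two-finger parallel gripper is mounted at the origin on the work surface. World frame = base frame: x ahead of the robot, y to its left, z up, the work surface at z = 0. Lengths are in mm, angles in degrees, forces in N, time in s.
With the tool pointing down it reaches from about 275 to 875 mm from the base axis. Payload 12.5 kg.
Tool frame: the origin (TCP) lies on the centre line of the jaws, within the pads' length; the fingertips stand 19 mm ahead of it and the grasp point (between the pads) is the TCP; x points along the fingers, y is the direction in which the jaws open and shut, and the axes are right-handed (so a half turn about x gives the same grasp; the last joint's range is limited). The gripper opens to 85 mm and grips with 20 to 120 N. Pads are 22 mm wide; open, the fingers measure 114 mm over their backs; the gripper's body (76 mm by 85 mm) begins 54 mm behind the grasp point. The pads swing forward as they close: fully open they stand 13 mm farther back than shut.
Start: joints at [62.647, 20.094, 94.641, -0, 65.266, -4.847], TCP at [210.495, 508.111, 250.29] pointing down, gripper open.
Joint ranges: [-157.81, 157.81], [-45, 120.19], [0.68, 151.7], [-89.99, 269.99], [4.06, 180], [-164.3, 164.3]. Speed limits (degrees/s): [127.2, 127.2, 159.86, 180, 180, 180].

INTERFACE

Orientations are given as a 3x3 rotation matrix whose columns are the frame's x, y, z axes.
In Python, from plant import arm, eyes gives the robot as it stands.
- The arm moves only by the tool step_arm, never from a script. Its argument "steps" is a list that holds one entry, the list of rows, each a list of 7 numbers: the shift along the tool's x, y, z in m, then the turn, a rotation vector about the tool's x, y, z in degrees, then the gripper command: -1 is fully open, 1 is shut, values between are in proportion. In form: [[[dx, dy, dz, rx, ry, rz, jaw], ...]]. A call has exactly 8 rows; each row is the pose to reach, as a shift and turn from the pose commanded when the call began, along the tool's axes at that moment; what a row does not reach only later rows make up. A row lasts 1/10 s, in which the tool goes at most 50 mm and 8.59 degrees, less where a joint would pass 70% of its speed; a pose out of reach is approached as far as the arm can. A call with a gripper value outside its range is refused whole. The fingers move at their own pace and stop on an object; "grip_force" is the grip in N (left out, the last holds). Time passes only in rows, so rows that repeat a pose let the fingers close, or fill a call up. It gives the time, the measured TCP pose, the force and the opening at its end, in the units of the state.
- arm.read_state(): the state, without advancing time (a new reading comes with each control period).
- eyes.capture(name): name is "scene" or "top"; returns (picture, depth): 480x640x3 uint8, red, green, blue; 480x640 float32, mm along the optical axis (not along the pixel's ray), 0 where there is no reading.
- eyes.camera_model(name): a dict with "camera_matrix" (3x3 intrinsics, pixels), "world_from_camera" (4x4, takes a point from camera to world coordinates). Camera axes: x right, y up, looking along -z (the intrinsics and any distortion apply to the point x, -y, -z); pixel columns grow to the right and rows downward; lengths in mm; the calibration is good to about 2 mm. A picture is of the moment at which its call begins. camera_model takes no time and is no camera call.
- arm.hand_in(): hands the job in, once; it reports no verdict.
The state is a dict: "time_s": time; "joint_positions": joint angles; "dq": joint speeds; "tau": joint torques, N m; "eef_pos": TCP position; "ee_rot": TCP orientation; "contact_force": force on the tool from outside, world axes, zero at the start; "ft_torque": the same for the moment, N m; "finger_gap": finger opening in mm.
Only numpy, scipy, OpenCV 4.12 (cv2) and the standard library are available. Lean on these libraries where they do the work, as an engineer would, in place of code of your own. Each camera call takes 0.05 s, during which the arm holds its last target.

TASK

One of the two black lamps on the bench still has a loose silver retaining ring. Take the orange-handled pin spanner out of its wooden rest, drop both of its pins into the two holes of the silver ring before the ring is turned, then turn the ring clockwise (seen from above) until its red mark lines up with the white mark on the black housing. Let go and leave the spanner standing fully down in the ring; leave the green spanner in its rest.

Things in the scene. Friction and masses are not known exactly. Their poses are not given: they have to be found in the camera images.
- orange_spanner (a point): Centre of the upright orange grip (36 x 24 x 60 tall, mm; x, y, z) of the spanner to use. Below it a steel bar 110 (x) x 26 x 10, underside 40 below this point, and two 9 mm pins, 84 apart along x, reaching 12 lower. z up. Stands in a wooden rest 130 x 46 x 24 high, pins 12 deep in 17 mm holes: lift straight up 15 mm first. 0.22 kg. Half a turn about z changes nothing.
- green_spanner (a point): Bystander: green-handled spanner, same height and axes, pins only 54 mm apart (do not fit), in its own wooden rest. This point is the centre of its grip.
- silver_ring (a point): Centre of the silver ring's top face, 64 mm above the bench; turns with the ring, z up. Ring 120 mm across, 14 tall, on a fixed black round lamp 152 across. Two 20 mm through holes 14 deep on its x axis, 42 either side of centre. Seated spanner: bar on the ring, grip centre 40 above this point. Red mark on the ring at -y; white mark on the housing rim. The other lamp's ring is blue and fixed.
- lamp_a_ring (a joint): Silver ring's angle in rad, growing clockwise seen from above; 0 = red and white marks in line; starts between -1.1 and -0.75. Light friction (0.08 N m), stays where left, can be turned back; stops at -1.3 and 0.5. Pins have 5.5 mm play each way in the holes, so the spanner turns up to 0.13 rad before the ring follows.
Not all that is in view belongs to the job. What is shaped like the part that bears orange_spanner but blue or pink is not meant.

How it is judged:
By the outcome, as a careful person would: the job done as asked, in the order asked, and still so for the second after the job is handed in, with the robot touching nothing.
It also fails if it takes over 40 s, if anything falls off the work surface, if the arm or the gripper's body presses on something with over 40 N, if the wrist force passes 120 N, or if a joint passes its speed limit or range.

## Working session

There is one attempt and no reset: what is moved stays moved. The work goes in short steps, Python scripts to look and compute and a tool call to move; the robot and the scene stay as the last step left them, time stands still between calls to the robot, and variables do not carry over. Pictures are saved under pics/ and viewed, and the job is handed in when it is done.

Besides the shell and the picture viewer there is one more tool, called after "Call:" as name([rows], argument=value, ...), one row to a line, values as JSON. step_arm: Moves the arm, as the interface text tells. Its arguments: {"type":"object","properties":{"steps":{"type":"array"},"grip_force":{"type":"number"}},"required":["steps"]}

```bash
mkdir -p pics
python3 - <<'E'
from plant import arm, eyes
import cv2,numpy as np
for n in("scene","top"):
    p,d=eyes.capture(n); cv2.imwrite(f"pics/{n}0.png",p[:,:,::-1]); np.savez(f"{n}0.npz",p=p,d=d)
    m=eyes.camera_model(n); print(n,m)
s=arm.read_state(); print(s)
E
```

```text
scene {'camera_matrix': array([[519.59822862,   0.        , 322.39236994],
       [  0.        , 519.59822862, 228.63384764],
       [  0.        ,   0.        ,   1.        ]]), 'world_from_camera': array([[ 6.90453775e-01, -5.33686238e-01,  4.88316070e-01,
         1.06846345e+03],
       [ 7.23107440e-01,  5.27617861e-01, -4.45797065e-01,
        -7.31945241e+02],
       [-1.97285221e-02,  6.60907250e-01,  7.50208233e-01,
         1.03587636e+03],
       [ 0.00000000e+00,  0.00000000e+00,  0.00000000e+00,
         1.00000000e+00]])}
top {'camera_matrix': array([[539.91775532,   0.        , 318.71253726],
       [  0.        , 539.91775532, 236.26056881],
       [  0.        ,   0.        ,   1.        ]]), 'world_from_camera': array([[ 2.91485689e-03,  9.80138847e-01, -1.98291060e-01,
         1.76175938e+02],
       [-9.99991610e-01,  2.28624668e-03, -3.39900976e-03,
        -1.50829120e+02],
       [-2.87815922e-03,  1.98299304e-01,  9.80137287e-01,
         1.37663706e+03],
       [ 0.00000000e+00,  0.00000000e+00,  0.00000000e+00,
         1.00000000e+00]])}
{'time_s': 0.1, 'joint_positions': array([ 6.26462174e+01,  2.01194007e+01,  9.46732331e+01, -3.92412811e-05,
        6.52663242e+01, -4.84732902e+00]), 'dq': array([-0.03241809, -0.03345458, -0.16488178, -0.01498655, -0.0087658 ,
       -0.09024863]), 'tau': array([ 8.23929076e-04, -5.06828678e+01, -2.91875142e+01, -7.29612202e-05,
        2.75759310e-03, -3.80820751e-06]), 'eef_pos': array([210.38105167, 507.86900159, 249.83026483]), 'ee_rot': array([[-4.72260825e-04,  3.82786986e-01,  9.23836512e-01],
       [-9.14238871e-04,  9.23836063e-01, -3.82787267e-01],
       [-9.99999471e-01, -1.02538268e-03, -8.63328399e-05]]), 'contact_force': array([-0.46008867,  0.34117744, -0.01822145]), 'ft_torque': array([0.00482309, 0.00702603, 0.0401377 ]), 'finger_gap': 85.266252509455}
```

View pics/scene0.png

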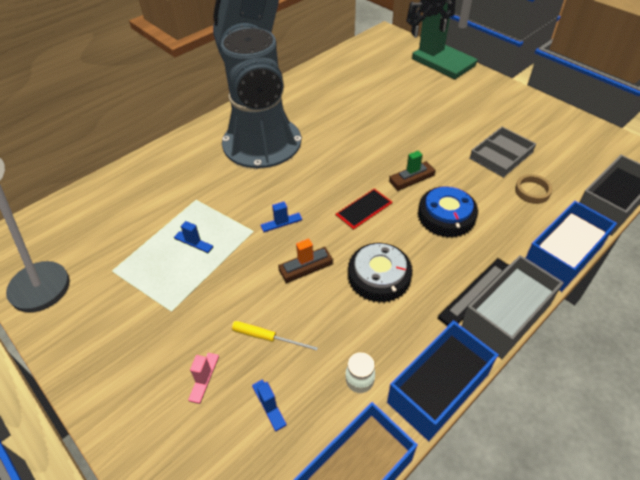

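View pics/top0.png

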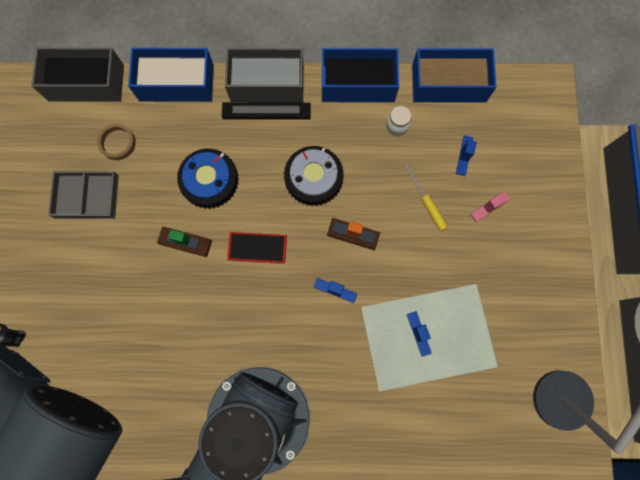

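The top view shows the orange spanner at about (355,230), the silver ring at about (314,173), its red mark near (306,156) and the white mark near (323,152). In the scene view these are at (305,252) for the spanner and (380,268) for the ring. Next I'll measure them.

```bash
cat > h.py <<'E'
import numpy as np,cv2
from plant import eyes,arm
def ray(n,u,v,z):
    m=eyes.camera_model(n);K=m["camera_matrix"];T=m["world_from_camera"]
    u=np.atleast_1d(u).astype(float);v=np.atleast_1d(v).astype(float)
    d=np.stack([(u-K[0,2])/K[0,0],-(v-K[1,2])/K[1,1],-np.ones_like(u)],1)@T[:3,:3].T
    o=T[:3,3]; t=(z-o[2])/d[:,2]; return o+d*t[:,None]
def pts(n,d):
    m=eyes.camera_model(n);K=m["camera_matrix"];T=m["world_from_camera"]
    v,u=np.mgrid[:480,:640]
    c=np.stack([(u-K[0,2])/K[0,0]*d,-(v-K[1,2])/K[1,1]*d,-d],-1)
    return c@T[:3,:3].T+T[:3,3]
E
python3 - <<'E'
from h import *
for n,box in(("top",(270,135,390,260)),("scene",(260,220,430,310))):
    z=np.load(f"{n}0.npz");p=z["p"];d=z["d"];P=pts(n,d)
    x0,y0,x1,y1=box
    c=cv2.resize(p[y0:y1,x0:x1],None,fx=4.5,fy=4.5,interpolation=cv2.INTER_CUBIC); cv2.imwrite(f"pics/{n}z.png",c[:,:,::-1])
    hsv=cv2.cvtColor(p,cv2.COLOR_RGB2HSV); M=np.zeros((480,640),bool);M[y0:y1,x0:x1]=1
    H,S,V=[hsv[...,i].astype(int) for i in range(3)]
    org=M&(H>=5)&(H<=14)&(S>190)&(V>120)
    v,u=np.nonzero(org);q=P[org]; print(n,"orange",len(u),u.min(),u.max(),v.min(),v.max(),"zpct",np.percentile(q[:,2],[5,50,95]))
    top=org&(P[...,2]>88); v,u=np.nonzero(top); 
    if len(u): print(" top centroid", u.mean(),v.mean(), ray(n,u.mean(),v.mean(),94),P[top].mean(0))
    red=M&((H<=4)|(H>=170))&(S>100)&(V>80); v,u=np.nonzero(red);print(" red",len(u),u.mean(),v.mean(),ray(n,u.mean(),v.mean(),64), P[red].mean(0))
    sil=M&(abs(P[...,2]-64)<5)&(S<70)&(V>120); v,u=np.nonzero(sil)
    pp=ray(n,u,v,64)[:,:2]; (cx,cy),r=cv2.minEnclosingCircle(pp.astype(np.float32)); print(" silver",len(u),(cx,cy),r,np.median(P[sil][:,2]))
    bar=M&(P[...,2]>36)&(P[...,2]<54)&(S<90)&(V<140); v,u=np.nonzero(bar);print(" bar?",len(u),u.mean(),v.mean())
    np.save(f"P_{n}.npy",P)
E
```

```text
top orange 127 348 362 222 233 zpct [90.18229614 94.22454783 98.64648426]
 top centroid 354.87301587301585 227.31746031746033 [[ 458.0556489  -234.23814563   94.        ]] [ 453.48230922 -232.85243137  114.60540344]
 red 96 287.53125 224.63541666666666 [[471.10707456 -68.49557438  64.        ]] [480.57523956 -65.70163832  20.69542971]
 silver 1101 (609.8843994140625, -131.4114532470703) 59.006752014160156 63.51648209030736
 bar? 1003 316.4047856430708 182.37786640079761
scene orange 299 297 364 221 262 zpct [42.89757834 81.40478417 96.23757345]
 top centroid 303.7049180327869 244.97540983606558 [[ 461.52759117 -238.93085682   94.        ]] [ 475.9482242  -250.43737672  116.87318084]
 red 83 361.65060240963857 230.66265060240963 [[509.17790568 -89.80213739  64.        ]] [486.92228074 -67.66564752  30.82902995]
 silver 1279 (609.4845581054688, -133.0231475830078) 61.03550720214844 63.786775113449266
 bar? 1018 375.9410609037328 276.85363457760315
```

```bash
sleep 0.1
```

```text
(no output)
```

View pics/topz.png

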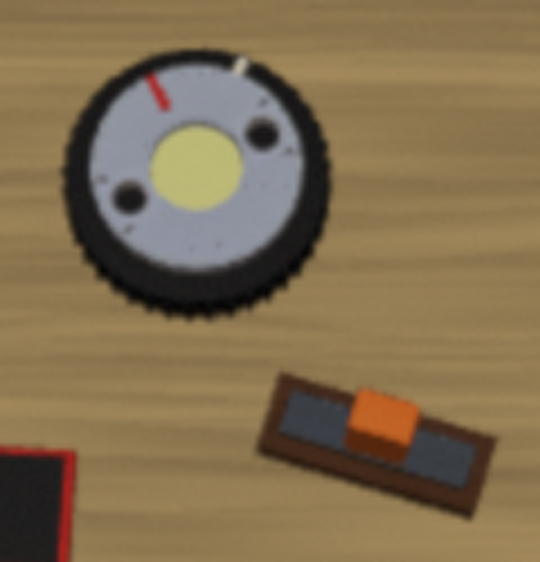

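View pics/scenez.png

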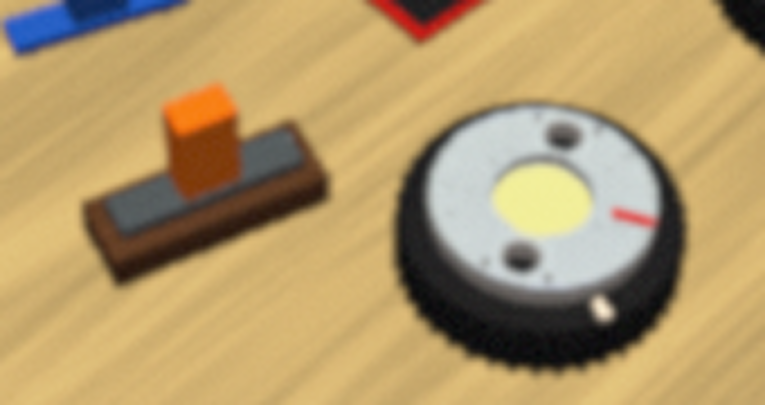

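The zooms show the grip top, the bar, both ring holes, and the red and white marks clearly. I'll segment these next.

```bash
cat > meas.py <<'E'
from h import *
def blobs(n,p,P,c=(609.7,-132.2),zr=64):
    hsv=cv2.cvtColor(p,cv2.COLOR_RGB2HSV);H,S,V=[hsv[...,i].astype(int) for i in range(3)]
    v,u=np.mgrid[:480,:640]
    W=ray(n,u.ravel(),v.ravel(),zr)[:,:2].reshape(480,640,2); R=np.linalg.norm(W-c,axis=-1)
    def ang(w): return np.degrees(np.arctan2(w[1]-c[1],w[0]-c[0]))
    hole=(R>26)&(R<57)&(V<120)&(S<90); k,l,st,ct=cv2.connectedComponentsWithStats(hole.astype(np.uint8))
    hs=[]
    for i in range(1,k):
        if st[i,4]>12:
            w=ray(n,ct[i][0],ct[i][1],zr)[0,:2]; hs.append(w); print(n," hole",st[i,4],w.round(1),np.linalg.norm(w-c).round(1),ang(w).round(1))
    if len(hs)==2: print("   mid",(hs[0]+hs[1])/2,"dist",np.linalg.norm(hs[0]-hs[1]),"line ang",np.degrees(np.arctan2(*(hs[0]-hs[1])[::-1]))%180)
    red=(R<62)&(R>25)&((H<=6)|(H>=165))&(S>90); k,l,st,ct=cv2.connectedComponentsWithStats(red.astype(np.uint8))
    for i in range(1,k):
        if st[i,4]>3:
            w=ray(n,ct[i][0],ct[i][1],zr)[0,:2];print(n," red",st[i,4],w.round(1),np.linalg.norm(w-c).round(1),ang(w).round(1))
    for zz in(50,56,64):
        W2=ray(n,u.ravel(),v.ravel(),zz)[:,:2].reshape(480,640,2);R2=np.linalg.norm(W2-c,axis=-1)
        wh=(R2>61)&(R2<84)&(V>150)&(S<60); k,l,st,ct=cv2.connectedComponentsWithStats(wh.astype(np.uint8))
        for i in range(1,k):
            if st[i,4]>3:
                w=ray(n,ct[i][0],ct[i][1],zz)[0,:2];print(n,zz," white",st[i,4],w.round(1),np.linalg.norm(w-c).round(1),ang(w).round(1),"zdepth",np.median(P[l==i][:,2]).round(1))
    return H,S,V
E
python3 - <<'E'
from meas import *
for n in("top","scene"):
    z=np.load(f"{n}0.npz");p=z["p"];P=np.load(f"P_{n}.npy")
    H,S,V=blobs(n,p,P)
    v,u=np.mgrid[:480,:640]
    B={"top":(u>325)&(u<382)&(v>215)&(v<255),"scene":(u>275)&(u<340)&(v>235)&(v<285)}[n]
    org=B&(H>=5)&(H<=14)&(S>190)&(V>90)
    print(n,"orange V",np.sort(V[org])[::12], H[org].min(),H[org].max())
    t,_=cv2.threshold(V[org].astype(np.uint8),0,255,cv2.THRESH_OTSU); top=org&(V>t)
    vv,uu=np.nonzero(top); w=ray(n,uu,vv,94)[:,:2]; print(" griptop",len(uu),w.mean(0),cv2.minAreaRect(w.astype(np.float32)))
    bar=B&(S<90)&(V<140); vv,uu=np.nonzero(bar); w=ray(n,uu,vv,34)[:,:2]; print(" bar",len(uu),w.mean(0),cv2.minAreaRect(w.astype(np.float32)))
E
```

```text
top  hole 50 [ 628.7 -168.7] 41.2 -62.5
top  hole 51 [591.  -94.4] 42.2 116.4
   mid [ 609.84210169 -131.58005777] dist 83.36761663652568 line ang 116.93209438306786
top  red 21 [ 654.  -109.6] 49.8 27.0
top 50  white 14 [ 671.  -153.9] 65.0 -19.5 zdepth 55.6
top 56  white 8 [ 671.  -155.7] 65.7 -21.0 zdepth 51.2
top 64  white 5 [ 670.  -156.6] 65.1 -22.0 zdepth 51.2
top orange V [ 92 134 163 178 185 189 191 192 192 193 193 193] 10 12
 griptop 118 [ 458.76734609 -233.99544836] ((458.625, -234.04635620117188), (33.04391098022461, 21.294790267944336), 71.24010467529297)
 bar 315 [ 458.10213545 -234.72735111] ((458.7633056640625, -234.65826416015625), (110.56494140625, 27.7635498046875), 72.64850616455078)
scene  hole 23 [590.7 -95.9] 41.0 117.7
scene  hole 27 [ 628.7 -170.1] 42.4 -63.4
   mid [ 609.66724299 -133.02212497] dist 83.34911433041465 line ang 117.11536512567734
scene  red 19 [ 652.7 -109. ] 48.8 28.3
scene 50  white 168 [574.5 -90.5] 54.6 130.1 zdepth 63.5
scene 50  white 15 [ 672.9 -156.1] 67.6 -20.7 zdepth 50.5
scene 56  white 87 [572.6 -92.9] 54.0 133.3 zdepth 63.6
scene 56  white 16 [ 674.9 -159.5] 70.7 -22.7 zdepth 50.7
scene 64  white 16 [ 678.1 -164.2] 75.5 -25.0 zdepth 50.7
scene orange V [121 125 126 126 127 127 127 127 128 128 128 128 129 130 135 161 198 232
 241 244 247 248 248 248 248] 11 14
 griptop 104 [ 460.04345339 -237.11336705] ((460.0348815917969, -237.4224853515625), (33.64434051513672, 22.096235275268555), 73.44049835205078)
 bar 316 [ 460.84709938 -239.87390838] ((460.4791564941406, -236.18142700195312), (112.67988586425781, 30.125102996826172), 72.89744567871094)
```

```bash
cat > go.py <<'E'
import sys,numpy as np
from plant import arm
from scipy.spatial.transform import Rotation as Ro
# target x y z jawangle
t=[float(a) for a in sys.argv[1:5]]
s=arm.read_state();R=s["ee_rot"];p=s["eef_pos"]
a=np.radians(t[3]); X=np.array([0,0,-1.]);Y=np.array([np.cos(a),np.sin(a),0]);T=np.stack([X,Y,np.cross(X,Y)],1)
print("t",round(s["time_s"],2),"pos",p.round(1),"jaw",np.degrees(np.arctan2(R[1,1],R[0,1])).round(2),"F",s["contact_force"].round(1),"M",s["ft_torque"].round(2),"gap",round(s["finger_gap"],1))
print("shift m",(R.T@(np.array(t[:3])-p)/1000).round(4),"rotvec",Ro.from_matrix(R.T@T).as_rotvec(degrees=True).round(2))
E
python3 go.py 459.4 -235.6 180 -17.3
```

```text
t 0.1 pos [210.4 507.9 249.8] jaw 67.49 F [-0.5  0.3 -0. ] M [0.   0.01 0.04] gap 85.3
shift m [ 0.0704 -0.5915  0.5146] rotvec [8.479e+01 4.000e-02 5.000e-02]
```

Call:
step_arm([
  [[0, -0.5915, 0.5145, 84.8, 0, 0, -1], [0, -0.5915, 0.5145, 84.8, 0, 0, -1], [0, -0.5915, 0.5145, 84.8, 0, 0, -1], [0, -0.5915, 0.5145, 84.8, 0, 0, -1], [0, -0.5915, 0.5145, 84.8, 0, 0, -1], [0, -0.5915, 0.5145, 84.8, 0, 0, -1], [0, -0.5915, 0.5145, 84.8, 0, 0, -1], [0, -0.5915, 0.5145, 84.8, 0, 0, -1]],
], grip_force=60)

```text
time_s: 0.9
eef_pos: [337.5, 126.9, 250.4]
ee_rot: [[0.0, 1.0, -0.028], [0.0, -0.028, -1.0], [-1.0, 0.0, -0.0]]
contact_force: [1.2, 0.6, -0.3]
finger_gap: 85.6
```

```bash
python3 go.py 459.4 -235.6 180 -17.3
```

```text
t 0.9 pos [337.5 126.9 250.4] jaw -1.59 F [ 1.2  0.6 -0.3] M [ 0.01  0.04 -0.03] gap 85.6
shift m [0.0704 0.1319 0.359 ] rotvec [ 1.571e+01 -1.000e-02 -2.000e-02]
```

Call:
step_arm([
  [[0.06, 0.132, 0.359, 15.7, 0, 0, -1], [0.06, 0.132, 0.359, 15.7, 0, 0, -1], [0.06, 0.132, 0.359, 15.7, 0, 0, -1], [0.06, 0.132, 0.359, 15.7, 0, 0, -1], [0.06, 0.132, 0.359, 15.7, 0, 0, -1], [0.06, 0.132, 0.359, 15.7, 0, 0, -1], [0.06, 0.132, 0.359, 15.7, 0, 0, -1], [0.06, 0.132, 0.359, 15.7, 0, 0, -1]],
])

```text
time_s: 1.7
eef_pos: [461.8, -235.7, 189.5]
ee_rot: [[-0.0, 0.956, -0.293], [0.0, -0.293, -0.956], [-1.0, -0.0, 0.0]]
contact_force: [0.4, 1.1, 0.5]
finger_gap: 85.9
```

```bash
python3 go.py 459.4 -235.6 66 -17.3
```

```text
t 1.7 pos [ 461.8 -235.7  189.5] jaw -17.04 F [0.4 1.1 0.5] M [ 0.04 -0.12 -0.03] gap 85.9
shift m [ 0.1235 -0.0022  0.0006] rotvec [0.26 0.   0.02]
```

Call:
step_arm([
  [[0.04, -0.001, 0, 0.2, 0, 0, -1], [0.08, -0.001, 0, 0.2, 0, 0, -1], [0.11, -0.001, 0, 0.2, 0, 0, -1], [0.122, -0.001, 0, 0.2, 0, 0, -1], [0.122, -0.001, 0, 0.2, 0, 0, -1], [0.122, -0.001, 0, 0.2, 0, 0, -1], [0.122, -0.001, 0, 0.2, 0, 0, -1], [0.122, -0.001, 0, 0.2, 0, 0, -1]],
])

```text
time_s: 2.5
eef_pos: [461.2, -233.0, 69.5]
ee_rot: [[0.002, 0.956, -0.295], [-0.001, -0.295, -0.956], [-1.0, 0.002, 0.001]]
contact_force: [0.1, -0.2, -0.7]
finger_gap: 85.0
```

```bash
python3 go.py 459.4 -235.6 66 -17.3
python3 - <<'E'
from h import *
for n in("scene","top"):
    p,d=eyes.capture(n); c=p[190:310,220:400] if n=="scene" else p[180:270,290:420]
    cv2.imwrite(f"pics/{n}1.png",cv2.resize(c,None,fx=4.4,fy=4.4,interpolation=cv2.INTER_CUBIC)[:,:,::-1])
E
```

```text
t 2.5 pos [ 461.2 -233.    69.5] jaw -17.15 F [ 0.1 -0.2 -0.7] M [ 0.02 -0.    0.01] gap 85.0
shift m [ 0.0035 -0.001   0.003 ] rotvec [ 0.15  0.03 -0.12]
```

View pics/scene1.png

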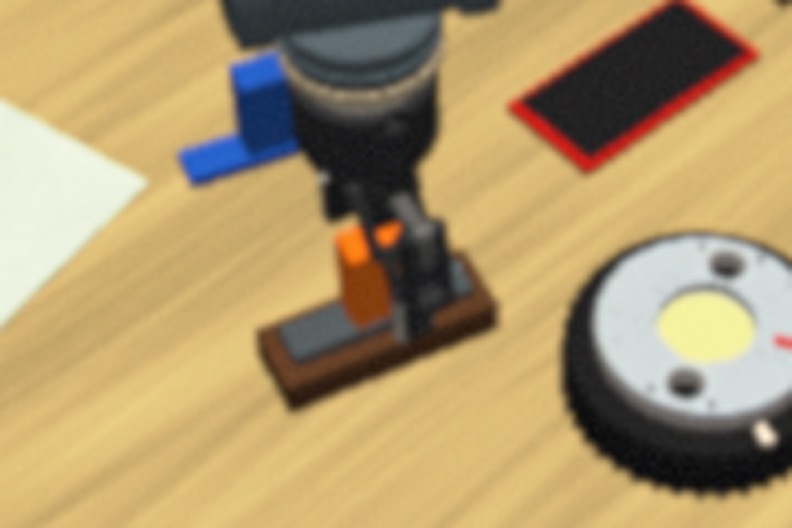

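The fingers straddle the orange grip, with the near finger at about (410,270) in the crop. I'll shift 3 mm and close.

Call:
step_arm([
  [[0.003, -0.001, 0.0025, 0.2, 0, 0, -1], [0.003, -0.001, 0.0025, 0.2, 0, 0, -1], [0.003, -0.001, 0.0025, 0.2, 0, 0, 1], [0.003, -0.001, 0.0025, 0.2, 0, 0, 1], [0.003, -0.001, 0.0025, 0.2, 0, 0, 1], [0.003, -0.001, 0.0025, 0.2, 0, 0, 1], [0.003, -0.001, 0.0025, 0.2, 0, 0, 1], [0.003, -0.001, 0.0025, 0.2, 0, 0, 1]],
], grip_force=60)

```text
time_s: 3.4
eef_pos: [459.0, -234.8, 65.4]
ee_rot: [[0.0, 0.954, -0.298], [-0.0, -0.298, -0.954], [-1.0, 0.0, 0.0]]
contact_force: [-0.1, 0.3, 4.1]
finger_gap: 23.2
```

```bash
python3 go.py 459.4 -235.6 116 -17.3
```

```text
t 3.4 pos [ 459.  -234.8   65.4] jaw -17.36 F [-0.1  0.3  4.1] M [0.   0.14 0.05] gap 23.2
shift m [-0.0506  0.0006  0.0006] rotvec [-0.06  0.   -0.01]
```

Call:
step_arm([
  [[-0.005, 0, 0, 0, 0, 0, 1], [-0.012, 0, 0, 0, 0, 0, 1], [-0.02, 0, 0, 0, 0, 0, 1], [-0.04, 0, 0, 0, 0, 0, 1], [-0.065, 0, 0, 0, 0, 0, 1], [-0.09, 0, 0, 0, 0, 0, 1], [-0.1, 0, 0, 0, 0, 0, 1], [-0.1, 0, 0, 0, 0, 0, 1]],
])

```text
time_s: 4.2
eef_pos: [459.4, -235.1, 166.6]
ee_rot: [[0.002, 0.954, -0.298], [-0.001, -0.298, -0.954], [-1.0, 0.003, 0.001]]
contact_force: [0.1, 0.7, -2.7]
finger_gap: 23.2
```

```bash
python3 - <<'E'
from h import *
from meas import *
for n in("scene","top"):
    p,d=eyes.capture(n); c=p[190:310,220:400] if n=="scene" else p[140:270,270:420]
    cv2.imwrite(f"pics/{n}2.png",cv2.resize(c,None,fx=4.4,fy=4.4,interpolation=cv2.INTER_CUBIC)[:,:,::-1])
    np.savez(f"{n}2.npz",p=p,d=d)
E
python3 go.py 609.8 -132.3 165 27
```

```text
t 4.3 pos [ 458.6 -234.6  164.6] jaw -17.37 F [-0.2  0.2 -1.8] M [ 0.   -0.02 -0.01] gap 23.4
shift m [-0.0005  0.1138 -0.1428] rotvec [-4.437e+01 -3.000e-02  4.000e-02]
```

View pics/scene2.png

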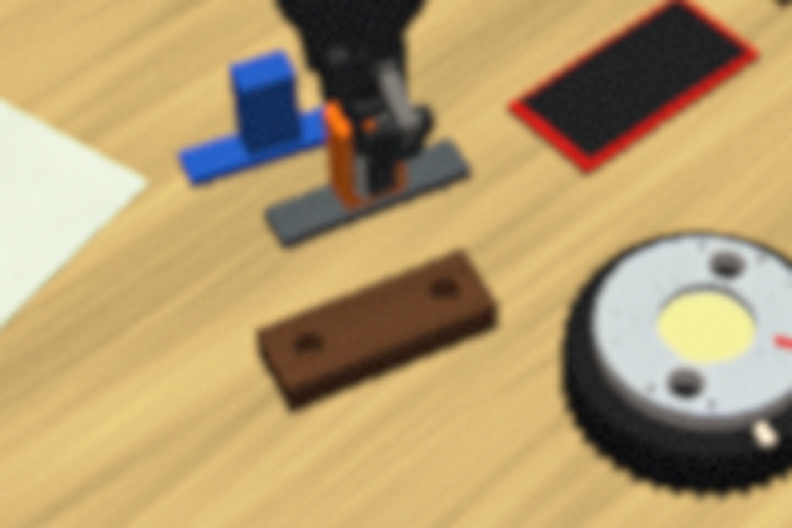

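View pics/top2.png

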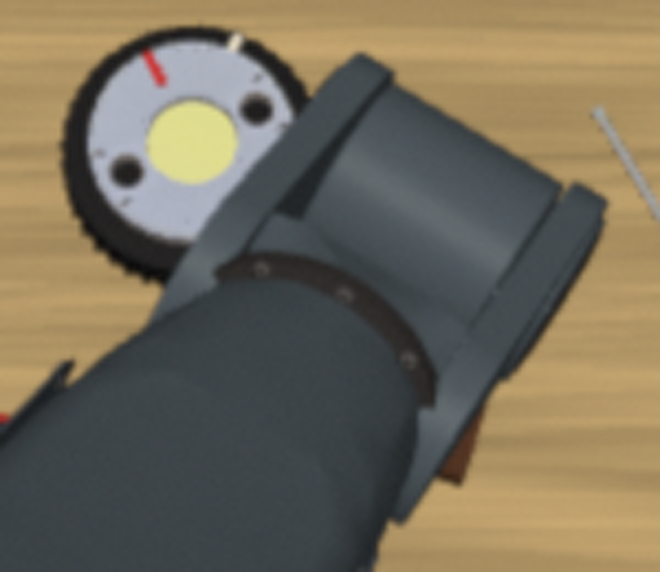

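The spanner is lifted cleanly and hangs level, and the rest is empty. I'll move above the ring.

Call:
step_arm([
  [[0, 0.03, -0.035, -8, 0, 0, 1], [0, 0.06, -0.07, -16, 0, 0, 1], [0, 0.08, -0.1, -24, 0, 0, 1], [0, 0.1, -0.125, -32, 0, 0, 1], [0, 0.114, -0.143, -40, 0, 0, 1], [0, 0.114, -0.143, -44.4, 0, 0, 1], [0.01, 0.114, -0.143, -44.4, 0, 0, 1], [0.01, 0.114, -0.143, -44.4, 0, 0, 1]],
])

```text
time_s: 5.1
eef_pos: [609.0, -132.2, 152.5]
ee_rot: [[-0.004, 0.892, 0.452], [0.001, 0.452, -0.892], [-1.0, -0.003, -0.003]]
contact_force: [0.2, 0.8, -3.3]
finger_gap: 23.4
```

```bash
python3 - <<'E'
from h import *
for n in("scene","top"):
    p,d=eyes.capture(n); c=p[170:320,300:480] if n=="scene" else p[120:230,250:400]
    cv2.imwrite(f"pics/{n}3.png",cv2.resize(c,None,fx=4,fy=4,interpolation=cv2.INTER_CUBIC)[:,:,::-1])
    np.savez(f"{n}3.npz",p=p,d=d)
E
python3 go.py 609.8 -132.3 125 27
```

```text
t 5.2 pos [ 609.7 -132.6  154.2] jaw 26.9 F [-1.   0.7 -2. ] M [-0.03  0.03  0.01] gap 23.3
shift m [ 0.0292  0.0003 -0.0001] rotvec [-0.1  -0.08  0.08]
```

View pics/scene3.png

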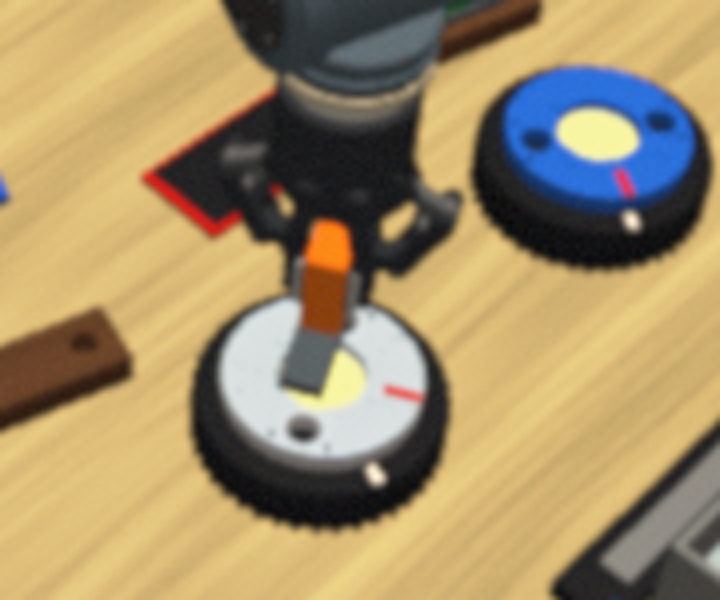

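View pics/top3.png

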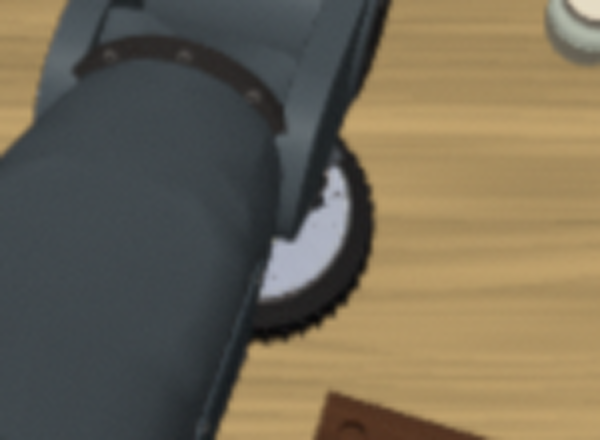

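Run:
```python
from h import *
z=np.load("scene3.npz");p=z["p"]
c=p[245:275,365:395]; cv2.imwrite("pics/s3zz.png",cv2.resize(c,None,fx=20,fy=20,interpolation=cv2.INTER_CUBIC)[:,:,::-1])
```

```text
(no output)
```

View pics/s3zz.png

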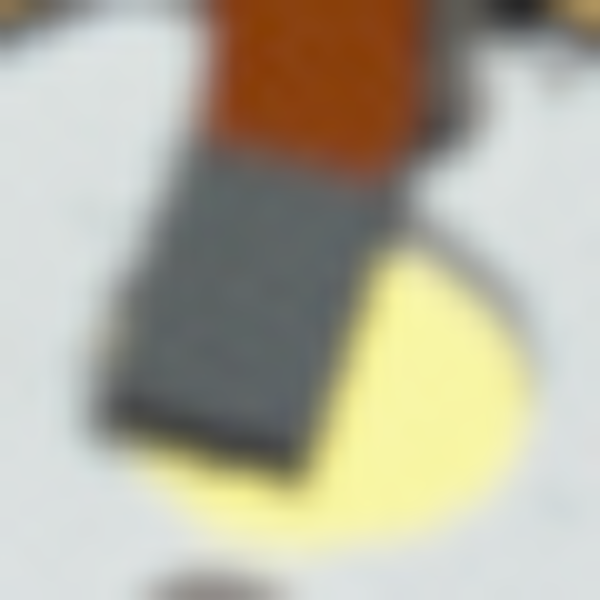

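Run:
```python
from h import *
f=lambda X,Y:(365+(X+.5)/20-.5,245+(Y+.5)/20-.5)
pts_=[(110,395),(305,440)]
w=np.array([ray("scene",*f(*q),122.8)[0] for q in pts_])
print(w, np.linalg.norm(w[0]-w[1]),"edge ang",np.degrees(np.arctan2(*(w[1]-w[0])[:2][::-1])))
mid=w.mean(0)
# bottom edge
wb=np.array([ray("scene",*f(*q),112.8)[0] for q in[(95,435),(298,487)]]);print(wb,wb.mean(0))
for a in (116.9,):
    d=np.array([np.cos(np.radians(a)),np.sin(np.radians(a))]); print(mid[:2]+55*d, wb.mean(0)[:2]+55*d)
```

```text
[[ 623.67685509 -186.9805418   122.8       ]
 [ 642.88480075 -176.31107717  122.8       ]] 21.972315579443922 edge ang 29.050919783523547
[[ 621.44017606 -186.2929119   112.8       ]
 [ 642.05563021 -175.60671368  112.8       ]] [ 631.74790313 -180.94981279  112.8       ]
[ 608.39691891 -132.59694536] [ 606.86399412 -131.90094866]
```

Call:
step_arm([
  [[0.01, 0.001, -0.0008, 0, 0, 0, 1], [0.02, 0.001, -0.0008, 0, 0, 0, 1], [0.028, 0.001, -0.0008, 0, 0, 0, 1], [0.032, 0.001, -0.0008, 0, 0, 0, 1], [0.036, 0.001, -0.0008, 0, 0, 0, 1], [0.04, 0.001, -0.0008, 0, 0, 0, 1], [0.042, 0.001, -0.0008, 0, 0, 0, 1], [0.042, 0.001, -0.0008, 0, 0, 0, 1]],
])

```text
time_s: 6.0
eef_pos: [610.9, -131.2, 113.1]
ee_rot: [[-0.0, 0.891, 0.455], [0.0, 0.455, -0.891], [-1.0, -0.0, -0.0]]
contact_force: [-0.9, -0.3, -2.0]
finger_gap: 22.9
```

```bash
python3 - <<'E'
from h import *
for n in("scene",):
    p,d=eyes.capture(n); c=p[200:320,300:480]
    cv2.imwrite(f"pics/{n}4.png",cv2.resize(c,None,fx=4.4,fy=4.4,interpolation=cv2.INTER_CUBIC)[:,:,::-1])
E
python3 go.py 610.8 -132.8 105.5 27
```

```text
t 6.05 pos [ 611.  -131.2  113.4] jaw 27.04 F [ 0.1  0.3 -2.7] M [-0.01  0.02 -0.02] gap 23.2
shift m [ 0.0079 -0.0009  0.0014] rotvec [ 0.04  0.   -0.  ]
```

View pics/scene4.png

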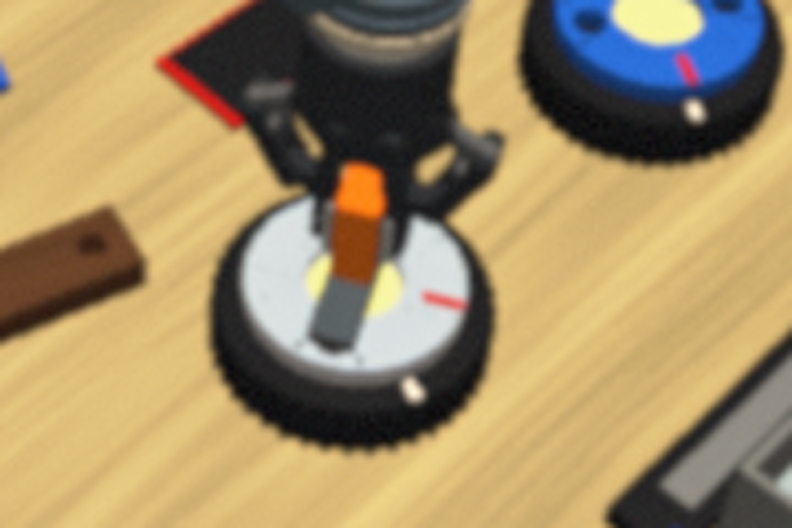

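The pins have gone about 4 mm in and the force is only the spanner's weight. In the picture the bar sits centred across the ring. I'll keep lowering it to the seat.

Call:
step_arm([
  [[0.002, -0.0005, 0.001, 0, 0, 0, 1], [0.004, -0.0005, 0.001, 0, 0, 0, 1], [0.006, -0.0005, 0.001, 0, 0, 0, 1], [0.0075, -0.0005, 0.001, 0, 0, 0, 1], [0.0075, -0.0005, 0.001, 0, 0, 0, 1], [0.0075, -0.0005, 0.001, 0, 0, 0, 1], [0.0075, -0.0005, 0.001, 0, 0, 0, 1], [0.0075, -0.0005, 0.001, 0, 0, 0, 1]],
])

```text
time_s: 6.85
eef_pos: [611.0, -132.3, 105.9]
ee_rot: [[0.0, 0.891, 0.455], [-0.0, 0.455, -0.891], [-1.0, 0.0, 0.0]]
contact_force: [-0.3, 0.5, -2.1]
finger_gap: 23.3
```

```bash
python3 go.py 610.8 -132.8 105.5 27
```

```text
t 6.85 pos [ 611.  -132.3  105.9] jaw 27.04 F [-0.3  0.5 -2.1] M [ 0.03  0.01 -0.03] gap 23.3
shift m [ 0.0004 -0.0004  0.0004] rotvec [ 0.04  0.   -0.01]
```

Call:
step_arm([
  [[0.0002, 0, 0, 6, 0, 0, 1], [0.0002, 0, 0, 12, 0, 0, 1], [0.0002, 0, 0, 18, 0, 0, 1], [0.0002, 0, 0, 24, 0, 0, 1], [0.0002, 0, 0, 30, 0, 0, 1], [0.0002, 0, 0, 36, 0, 0, 1], [0.0002, 0, 0, 42, 0, 0, 1], [0.0002, 0, 0, 44, 0, 0, 1]],
])

```text
time_s: 7.65
eef_pos: [610.4, -132.5, 105.5]
ee_rot: [[-0.001, 0.955, -0.295], [-0.0, -0.295, -0.955], [-1.0, -0.001, 0.001]]
contact_force: [-3.6, -1.4, -1.3]
finger_gap: 23.6
```

```bash
cat > look.py <<'E'
import sys
from meas import *
k=sys.argv[1]
for n in("scene","top"):
    p,d=eyes.capture(n); c=p[200:320,300:480] if n=="scene" else p[130:230,250:400]
    cv2.imwrite(f"pics/{n}{k}.png",cv2.resize(c,None,fx=4.4,fy=4.4,interpolation=cv2.INTER_CUBIC)[:,:,::-1])
    np.savez(f"{n}{k}.npz",p=p,d=d)
    blobs(n,p,pts(n,d),c=(609.67,-133.0) if n=="scene" else (609.84,-131.6))
E
python3 look.py 5;python3 go.py 610.8 -132.8 105.5 -28
```

```text
scene  hole 210 [607.5 -92.6] 40.5 93.0
scene  hole 107 [ 595.9 -168.9] 38.5 -110.9
   mid [ 601.72095445 -130.75324308] dist 77.2073845217232 line ang 81.35500845389109
scene  red 17 [ 655.7 -140. ] 46.5 -8.7
scene 50  white 56 [ 547.9 -119.2] 63.3 167.4 zdepth 64.3
scene 50  white 11 [637.7 -76.9] 62.7 63.5 zdepth 63.8
scene 50  white 16 [ 672.5 -156.2] 67.0 -20.3 zdepth 51.1
scene 56  white 30 [ 549.3 -119.7] 61.8 167.6 zdepth 64.0
scene 56  white 4 [638.8 -78.3] 62.0 61.9 zdepth 62.9
scene 56  white 17 [ 674.6 -159.6] 70.1 -22.3 zdepth 51.5
scene 64  white 17 [ 677.8 -164.2] 74.9 -24.6 zdepth 51.5
top  hole 1051 [ 612.9 -127. ] 5.5 56.9
t 7.75 pos [ 610.6 -132.4  105.5] jaw -16.98 F [-3.  -0.2 -1.6] M [-0.16  0.42  0.06] gap 23.3
shift m [0.     0.0003 0.0003] rotvec [11.02  0.03  0.05]
```

View pics/scene5.png

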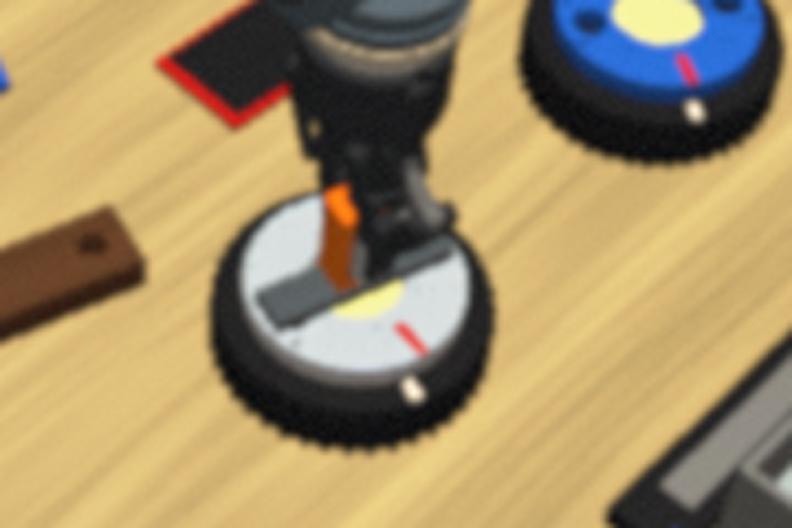

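Red is now about -9 to -10.7° against white at -20. I'll turn another 10° and check again.

Call:
step_arm([
  [[0.0002, 0, 0, 4, 0, 0, 1], [0.0002, 0, 0, 7, 0, 0, 1], [0.0002, 0, 0, 9, 0, 0, 1], [0.0002, 0, 0, 10, 0, 0, 1], [0.0002, 0, 0, 10, 0, 0, 1], [0.0002, 0, 0, 10, 0, 0, 1], [0.0002, 0, 0, 10, 0, 0, 1], [0.0002, 0, 0, 10, 0, 0, 1]],
])

```text
time_s: 8.55
eef_pos: [610.9, -132.3, 105.4]
ee_rot: [[-0.0, 0.892, -0.453], [-0.0, -0.453, -0.892], [-1.0, -0.0, 0.0]]
contact_force: [-4.3, -2.1, 0.7]
finger_gap: 23.6
```

```bash
python3 look.py 6 | grep -E "red|white (1|2)";python3 go.py 610.8 -132.8 105.5 -28
python3 - <<'E'
from h import *
z=np.load("scene6.npz");p=z["p"]
c=p[250:300,360:420]; cv2.imwrite("pics/s6zz.png",cv2.resize(c,None,fx=12,fy=12,interpolation=cv2.INTER_CUBIC)[:,:,::-1])
E
```

```text
scene  red 17 [ 653.9 -149. ] 47.0 -19.8
scene 50  white 16 [ 672.5 -156.2] 67.0 -20.3 zdepth 51.1
scene 56  white 17 [ 674.6 -159.6] 70.1 -22.3 zdepth 51.2
scene 64  white 17 [ 677.8 -164.2] 74.9 -24.6 zdepth 51.2
t 8.65 pos [ 610.9 -132.3  105.4] jaw -26.94 F [-4.9 -2.1  1.7] M [-0.3   0.82  0.08] gap 23.2
shift m [-0.0001  0.0002  0.0005] rotvec [1.06 0.01 0.01]
```

View pics/s6zz.png

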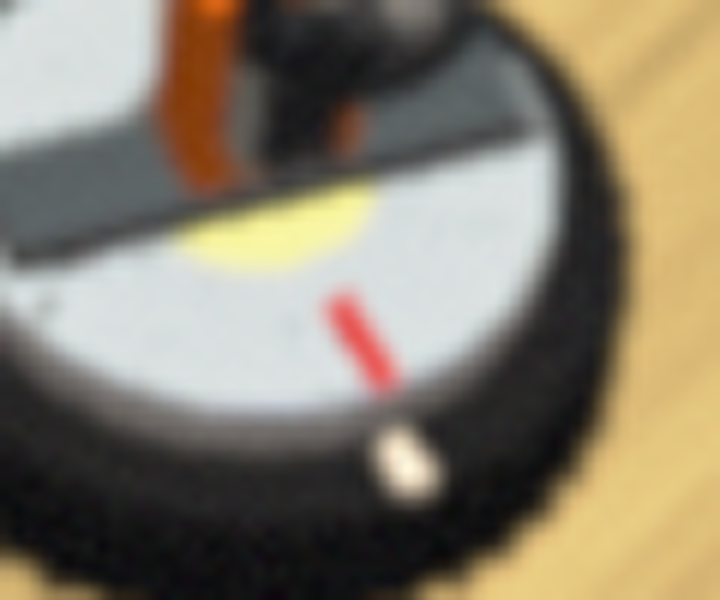

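View pics/top6.png

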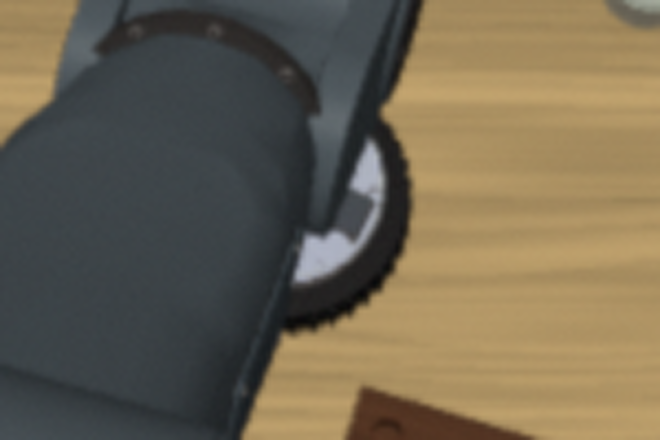

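Red (-19.8°) and white (-20.3°) line up in the crop. I'll release, retreat upward, and check in the top view with the arm clear.

Call:
step_arm([
  [[0, 0, 0, 0, 0, 0, 0.3], [0, 0, 0, 0, 0, 0, -0.5], [0, 0, 0, 0, 0, 0, -1], [0, 0, 0, 0, 0, 0, -1], [0, 0, 0, 0, 0, 0, -1], [0, 0, 0, 0, 0, 0, -1], [-0.02, 0, 0, 0, 0, 0, -1], [-0.06, 0, 0, 0, 0, 0, -1]],
])

```text
time_s: 9.45
eef_pos: [609.5, -131.9, 163.4]
ee_rot: [[-0.005, 0.891, -0.453], [0.002, -0.453, -0.891], [-1.0, -0.006, 0.001]]
contact_force: [-0.6, 0.3, 0.8]
finger_gap: 85.0
```

```bash
python3 go.py 430 130 230 -27
```

```text
t 9.45 pos [ 609.5 -131.9  163.4] jaw -26.97 F [-0.6  0.3  0.8] M [-0.02 -0.04  0.01] gap 85.0
shift m [-0.0652 -0.2791 -0.152 ] rotvec [0.03 0.06 0.32]
```

Call:
step_arm([
  [[-0.04, 0, 0, 0, 0, 0, -1], [-0.065, 0, 0, 0, 0, 0, -1], [-0.065, -0.045, -0.02, 0, 0, 0, -1], [-0.065, -0.09, -0.04, 0, 0, 0, -1], [-0.065, -0.135, -0.06, 0, 0, 0, -1], [-0.065, -0.18, -0.08, 0, 0, 0, -1], [-0.065, -0.225, -0.11, 0, 0, 0, -1], [-0.065, -0.26, -0.14, 0, 0, 0, -1]],
])

```text
time_s: 10.25
eef_pos: [441.2, 111.4, 230.7]
ee_rot: [[0.001, 0.891, -0.454], [0.0, -0.454, -0.891], [-1.0, 0.0, -0.0]]
contact_force: [2.0, 0.6, 0.2]
finger_gap: 85.2
```

```bash
python3 look.py 7;python3 go.py 609.8 -132.3 150 -27
python3 - <<'E'
from h import *
z=np.load("top7.npz");p=z["p"]
c=p[140:210,275:350]; cv2.imwrite("pics/t7zz.png",cv2.resize(c,None,fx=8,fy=8,interpolation=cv2.INTER_CUBIC)[:,:,::-1])
E
```

```text
scene  hole 110 [626.4 -94.8] 41.7 66.3
scene  hole 106 [ 589.7 -165.8] 38.4 -121.3
   mid [ 608.07576129 -130.29867854] dist 79.9560310955927 line ang 62.672059665439335
scene  red 17 [ 653.9 -149. ] 47.0 -19.8
scene 50  white 57 [ 548.2 -118.4] 63.2 166.7 zdepth 64.0
scene 50  white 26 [598.8 -68.4] 65.5 99.6 zdepth 63.9
scene 50  white 15 [ 672.9 -156.1] 67.3 -20.1 zdepth 51.2
scene 56  white 30 [ 549.7 -119. ] 61.6 166.9 zdepth 64.9
scene 56  white 13 [601.1 -70. ] 63.6 97.7 zdepth 63.5
scene 56  white 16 [ 674.9 -159.5] 70.4 -22.1 zdepth 50.9
scene 64  white 16 [ 678.1 -164.2] 75.2 -24.5 zdepth 50.9
top  hole 121 [630.5 -95.4] 41.6 60.3
top  hole 122 [ 594.4 -168.4] 39.9 -112.7
   mid [ 612.43880711 -131.92410925] dist 81.42680522864744 line ang 63.729474828013366
top  red 21 [ 654.6 -148.7] 47.9 -20.9
top 50  white 12 [ 671.2 -158. ] 66.8 -23.2 zdepth 54.8
top 50  white 7 [ 672.5 -130.8] 62.7 0.8 zdepth 63.3
top 50  white 8 [ 663.6 -101. ] 61.8 29.6 zdepth 64.2
top 50  white 4 [ 654.9 -173.5] 61.5 -42.9 zdepth 66.6
top 56  white 8 [ 672.4 -156.6] 67.4 -21.8 zdepth 52.9
top 64  white 7 [ 670.  -156.6] 65.2 -22.6 zdepth 52.6
t 10.35 pos [440.5 114.  230.7] jaw -26.7 F [ 0.  -0.9  0.6] M [-0.04  0.05  0.01] gap 85.2
shift m [0.0804 0.262  0.1441] rotvec [ 0.3  -0.04  0.03]
```

View pics/scene7.png

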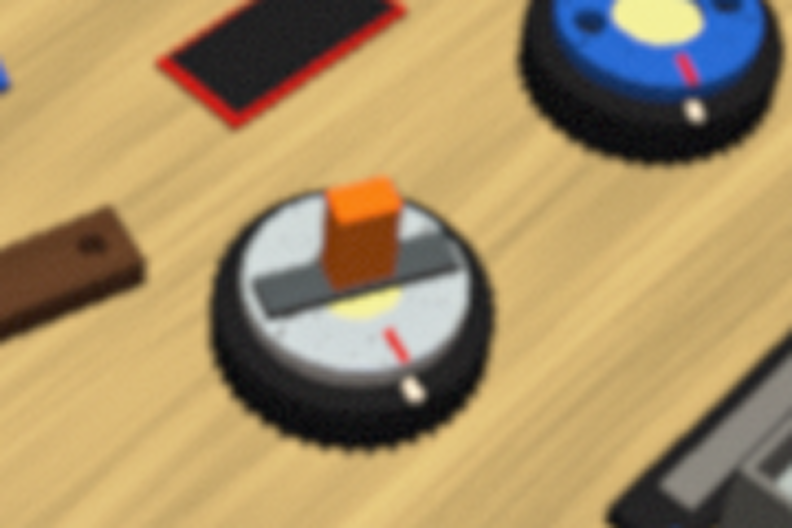

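View pics/t7zz.png

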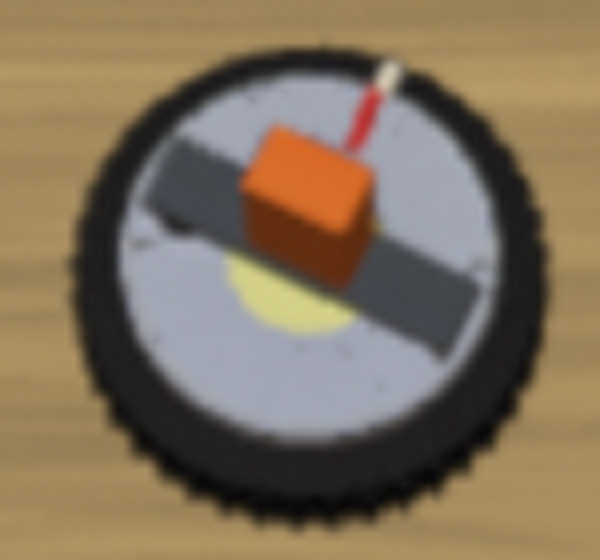

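The red mark runs straight into the white one in both views, at -20.4° and -20.05° averaged over the two cameras. Next I'll check that the spanner is fully down.

Run:
```python
from h import *
for n in("top","scene"):
    for k in(0,7):
        z=np.load(f"{n}{k}.npz");p=z["p"];P=pts(n,z["d"]);hsv=cv2.cvtColor(p,cv2.COLOR_RGB2HSV);H,S,V=[hsv[...,i].astype(int) for i in range(3)]
        c=(459.4,-235.6) if k==0 else (611,-132)
        near=np.hypot(P[...,0]-c[0],P[...,1]-c[1])<62
        org=near&(H>=8)&(H<=14)&(S>190)&(V>(170 if n=="top" else 200)); org=cv2.erode(org.astype(np.uint8),np.ones((3,3)))>0
        bar=near&(S<90)&(V<140)&(V>50); bar=cv2.erode(bar.astype(np.uint8),np.ones((3,3)))>0
        A=np.median(P[org],0);
        print(n,k,"griptop",A.round(1),org.sum(),"bar z",np.percentile(P[bar][:,2],[10,50,90]).round(1),bar.sum())
        if k==7:
            B=P[bar][abs(P[bar][:,2]-74)<5]; co=np.linalg.lstsq(np.c_[B[:,:2]-c,np.ones(len(B))],B[:,2],rcond=None)[0];print("  bar plane slopes",co)
```

```text
top 0 griptop [ 459.3 -234.5   94. ] 49 bar z [30.1 33.5 38.3] 168
top 7 griptop [ 609.2 -132.2  133.4] 55 bar z [70.6 74.1 77.4] 170
  bar plane slopes [-5.86854915e-02  2.02738951e-02  7.37970458e+01]
scene 0 griptop [ 460.  -237.2   94.3] 51 bar z [31.8 33.9 36.8] 176
scene 7 griptop [ 616.6 -135.4  133.8] 11 bar z [54.  73.4 76.5] 225
  bar plane slopes [-9.57550359e-03  1.41447052e-03  7.38875248e+01]
```

Grip top is at 133.4–133.8 mm (134 expected) and the bar top at about 74 mm, so the spanner is fully seated. Handing in.

```bash
python3 -c "
from plant import arm
print(arm.hand_in())"
```

```text
the job is handed in; nothing more can be done
None
```

I took the orange spanner out of its rest and lowered both pins into the silver ring's holes before turning. I then turned the ring about 48° clockwise until the red mark met the white one. I let go and backed the arm away, and handed in at about 10.4 s.

**Alignment:** in the last pictures, averaged over both cameras, the red mark is at -20.4° and the white mark at -20.05°. Single readings of either mark differ by about 1°. Working from the initial hole positions puts the ring about 1° past the white mark. One top-view reading of the white mark gave -23.2°, about 2° the other way. By eye the two marks form one line.

**Seating:** the grip top measures 133.4–133.8 mm (134 expected) and the bar top about 74 mm (74 expected), so the spanner is fully down. It had stayed put after the gripper let go.

**Other checks:** the force readings I took stayed at about 5 N or less. I did not touch the green spanner, but I did not check its position again at the end.

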